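# Wind a gauge up to its pressure port with the loose crank

### The job

Take the larger of the two loose cranks, fit its square socket fully down onto the upright square shaft of the gauge slide, and wind it clockwise until the gauge's stem meets the port at the far end of the slide. Leave the crank sitting on the shaft and leave the smaller crank where it lies.

Things in the scene. Friction and masses are not known exactly. Their poses are not given: they have to be found in the camera images.
- crank_hub (a point): Larger loose crank, steel, about 0.33 kg, lying ready to fit: square hub 46 x 46 mm, 34 mm high, a 28 mm square hole right through it from top to bottom; flat arm 18 mm wide at the hub's top, upright knob on the arm's end. Point: centre of the hub, 17 mm above its underside. z up, x along the arm to the knob; hub and hole sides are parallel to x and y.
- crank_knob (a point): Grey knob of the larger crank: upright cylinder 24 mm across, 36 mm high, spinning freely on its pin, so it can be held without turning the hand while the crank goes round. Point: its centre, 62 mm from the hub's axis along the hub's x, 38 mm above crank_hub. The knob stands wholly above the hub and arm (3 mm gap).
- shaft_end (a point): Upright square steel shaft on the gauge slide's gearbox; point: centre of its top. It rises 36 mm from a round collar 46 mm across, 60 mm above the worktop, where a fitted hub rests (crank_hub then 19 mm below this point). Lower 22 mm: 24 mm square; above: taper to 12 mm. z up, x and y square to its sides, turning with it. Fits 4 ways, 10 deg play; takes 0.1 N m, stays put.
- carriage (a joint): Travel (m) of the aluminium carriage, bearing a gauge on its back, along the slide (grey base 310 x 90 mm on the worktop; shaft at one end, port block at the other). Starts at 0 to 0.010; 0.040 when the stem meets the port, a hard stop. 25 mm per clockwise turn of the shaft seen from above: 1.2 to 1.6 turns needed.
- small_crank_hub (a point): Smaller crank, a bystander: hub 30 mm square, 26 mm high, with a 12 mm hole that does not fit the shaft, knob 42 mm from the hub's axis. Point: centre of its hub. The two cranks lie left and right in front of the slide and may be swapped; their arms point towards the robot within 30 degrees.
Not all that is in view belongs to the job. What is shaped like the part that bears crank_hub but green or pink is not meant.

How it is judged:
By the outcome, as a careful person would: the job done as asked, in the order asked, and still so for the second after the job is handed in, with the robot touching nothing.
It also fails if it takes over 67 s, if anything falls off the work surface, if the arm or the gripper's body presses on something with over 40 N, if the wrist force passes 120 N, or if a joint passes its speed limit or range.

### The arm

A 6-joint arm with a two-finger parallel gripper is mounted at the origin on the work surface; the furniture and walls round the work are solid. World frame = base frame: x ahead of the robot, y to its left, z up, the work surface at z = 0. Lengths are in mm, angles in rad, forces in N, time in s.
With the tool pointing down it reaches from about 350 to 775 mm from the base axis. Payload 7.3 kg.
Tool frame: the origin (TCP) lies midway between the tips of the shut fingers; the grasp point (between the pads) lies 19 mm behind it; z points along the fingers, y is the direction in which the jaws open and shut (so a half turn about z gives the same grasp; the last joint's range is limited). The gripper opens to 92 mm and grips with 3 to 60 N. Pads are 19 mm wide; open, the fingers measure 130 mm over their backs; the gripper's body (75 mm by 190 mm) begins 47 mm behind the grasp point.
Start: joints at [-1.292, 0.342, 1.524, -0, 1.275, -0.146], TCP at [216.397, -478.349, 226.741] pointing down, gripper open.
Joint ranges: [-2.53, 2.53], [-0.77, 2.02], [0.04, 2.7], [-1, 4.14], [0.28, 2.66], [-3.11, 3.11]. Speed limits (rad/s): [2.57, 2.57, 3.14, 3.14, 3.14, 3.14].

### API

Orientations are given as [roll, pitch, yaw] about the fixed x, y, z axes, in that order (R = Rz(yaw) Ry(pitch) Rx(roll)).
In Python, from plant import sensors, imaging, ticket gives the robot as it stands. The module is installed in compiled form; this text tells all that it offers.
- The arm moves only by the tool arm_command, never from a script. Its argument "increments" is one flat list of numbers, 5 for each row, row after row: the closure, from 0 (fully open) to 1 (shut), then the shift along the tool's x, y, z in mm, then the turn about the tool's z in degrees. In form: [hand, dx, dy, dz, spin, hand, dx, dy, dz, spin, ...]. A call has 1 to 20 rows; each row is the pose to reach, as a shift and turn from the pose commanded when the call began, along the tool's axes at that moment; what a row does not reach only later rows make up. A row lasts 1/8 s, in which the tool goes at most 62.5 mm and 10.7 degrees, less where a joint would pass 70% of its speed; a pose out of reach is approached as far as the arm can. A call with a gripper value outside its range is refused whole. The fingers move at their own pace and stop on an object; the grip force is fixed at half the most. Time passes only in rows, so rows that repeat a pose let the fingers close. It gives the time, the measured TCP pose, the force and the opening at its end, in the units of the state.
- sensors.get_obs(): the state, without advancing time (a new reading comes with each control period).
- imaging.capture(name): name is "side" or "top"; returns the picture (384x512x3 uint8, blue, green, red); there is no depth.
- imaging.calibration(name): a dict with "fx", "fy", "cx", "cy" (pixels), "D" ([k1, k2, p1, p2, k3] as OpenCV has them; the pictures are not rectified), "world_to_cam" (4x4, takes a point from world to camera coordinates). Camera axes: x right, y down, z forward; pixel columns grow to the right and rows downward; lengths in mm; the calibration is good to about 2 mm. A picture is of the moment at which its call begins. calibration takes no time and is no camera call.
- ticket.close_job(): hands the job in, once; it reports no verdict.
The state is a dict: "time": time; "joint_positions": joint angles; "dq": joint speeds; "tau": joint torques, N m; "tool_pos": TCP position; "tcp_rot": TCP orientation; "contact_force": force on the tool from outside, world axes, zero at the start; "moment": the same for the moment, N m; "grip_width": finger opening in mm.
Only numpy, scipy, OpenCV 4.12 (cv2) and the standard library are available. Lean on these libraries where they do the work, as an engineer would, in place of code of your own. Each camera call takes 0.05 s, during which the arm holds its last target. There are 200 camera calls.

## Working session

There is one attempt and no reset: what is moved stays moved. The work goes in short steps, Python scripts to look and compute and a tool call to move; the robot and the scene stay as the last step left them, time stands still between calls to the robot, and variables do not carry over. Pictures are saved under pics/ and viewed, about 8 in all and at most 12, crops included, and the job is handed in when it is done.

Besides the shell and the picture viewer there is one more tool, called after "Request:" as name(argument=value, ...) on one line, values as JSON. arm_command: Moves the arm, as the interface text tells. Its arguments: {"type":"object","properties":{"increments":{"type":"array","items":{"type":"number"}}},"required":["increments"]}

```bash
mkdir -p pics; cat > h.py <<'E'
import numpy as np, cv2
from plant import sensors, imaging, ticket
def cal(n):
    c=imaging.calibration(n); K=np.array([[c["fx"],0,c["cx"]],[0,c["fy"],c["cy"]],[0,0,1.]])
    return K,np.array(c["D"],float),np.array(c["world_to_cam"],float)
def ray(n,uv):
    K,D,T=cal(n); p=cv2.undistortPoints(np.array([[uv]],float),K,D)[0,0]
    R=T[:3,:3]; return -R.T@T[:3,3], R.T@np.array([p[0],p[1],1.])
def atz(n,uv,z):
    o,d=ray(n,uv); return o+d*(z-o[2])/d[2]
def tri(a,b):
    (o1,d1),(o2,d2)=ray("side",a),ray("top",b); d1=d1/np.linalg.norm(d1); d2=d2/np.linalg.norm(d2)
    s=np.linalg.lstsq(np.c_[d1,-d2],o2-o1,rcond=None)[0]; p,q=o1+s[0]*d1,o2+s[1]*d2
    return (p+q)/2,np.linalg.norm(p-q)
def proj(n,P):
    K,D,T=cal(n); return cv2.projectPoints(np.array(P,float).reshape(-1,3),cv2.Rodrigues(T[:3,:3])[0],T[:3,3],K,D)[0].reshape(-1,2)
def crop(im,x0,y0,x1,y1,k,f): cv2.imwrite("pics/"+f,cv2.resize(im[y0:y1,x0:x1],None,fx=k,fy=k,interpolation=cv2.INTER_CUBIC))
E
python3 - <<'E'
from h import *
print(sensors.get_obs())
for n in("side","top"):
    im=imaging.capture(n); cv2.imwrite(f"pics/{n}0.png",im)
    K,D,T=cal(n); print(n,K[0,0],D,-T[:3,:3].T@T[:3,3],T[2,:3])
a=[cv2.imread(f"pics/{n}0.png") for n in("side","top")]
E
```

```text
{'time': 0.0, 'joint_positions': array([-1.29200701e+00,  3.42745159e-01,  1.52505546e+00,  1.57095487e-05,
        1.27540110e+00, -1.46021127e-01]), 'dq': array([-8.30636318e-04, -1.58844626e-03, -8.94117410e-04, -1.26149965e-04,
        1.62823885e-04,  3.13082913e-05]), 'tau': array([ 1.21108067e-03, -4.31244314e+01, -2.44221336e+01,  7.17716594e-02,
        5.58433158e-02, -1.21035473e-04]), 'tool_pos': array([ 216.27394373, -477.91621067,  226.0199101 ]), 'tcp_rot': array([-3.14000290e+00, -2.48984959e-04,  4.24805664e-01]), 'contact_force': array([-0.11272564, -0.19057832,  0.0991636 ]), 'moment': array([0.02254872, 0.02159589, 0.00207596]), 'grip_width': 91.68793647489267}
side 450.62267121608147 [-0.07584641  0.          0.          0.          0.        ] [ 267.47247211 -703.00170787 1030.17404977] [ 0.13647319  0.71906479 -0.68141096]
top 412.40409740622545 [-0.01209304  0.          0.          0.          0.        ] [ 371.06292533  291.95679729 1470.54855526] [ 0.07051681  0.0194837  -0.99732029]
```

View pics/side0.png

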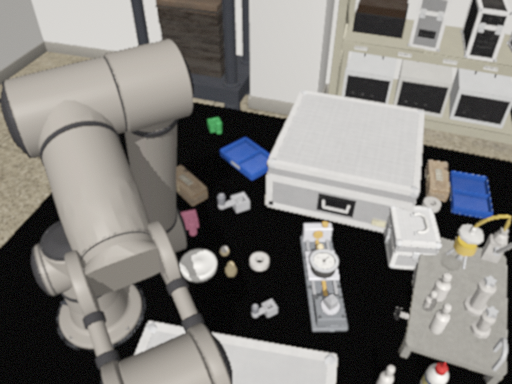

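View pics/top0.png

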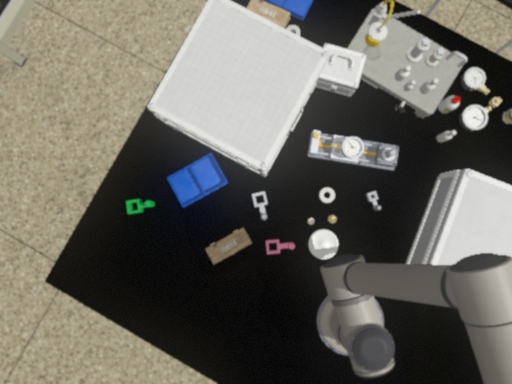

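Candidates in the top picture are two steel cranks, (261,204) looking larger and (374,199) smaller, plus a green one at (138,206) and a pink one at (279,246), which are decoys. The slide is at (352,150) with its shaft end near (388,155). I'll crop closer to check.

```bash
python3 - <<'E'
from h import *
t=cv2.imread("pics/top0.png"); s=cv2.imread("pics/side0.png")
def c(im,x0,y0,w,h,k): return cv2.resize(im[y0:y0+h,x0:x0+w],None,fx=k,fy=k,interpolation=cv2.INTER_CUBIC)
# tiles 400x300 : k=8 -> 50x37.5
A=c(t,240,185,50,37,8);B=c(t,360,135,50,37,8);C=c(s,210,182,50,37,8);Dd=c(s,305,280,50,37,8)
cv2.imwrite("pics/c1.png",np.vstack([np.hstack([A,B]),np.hstack([C,Dd])]))
E
```

```text
(no output)
```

View pics/c1.png

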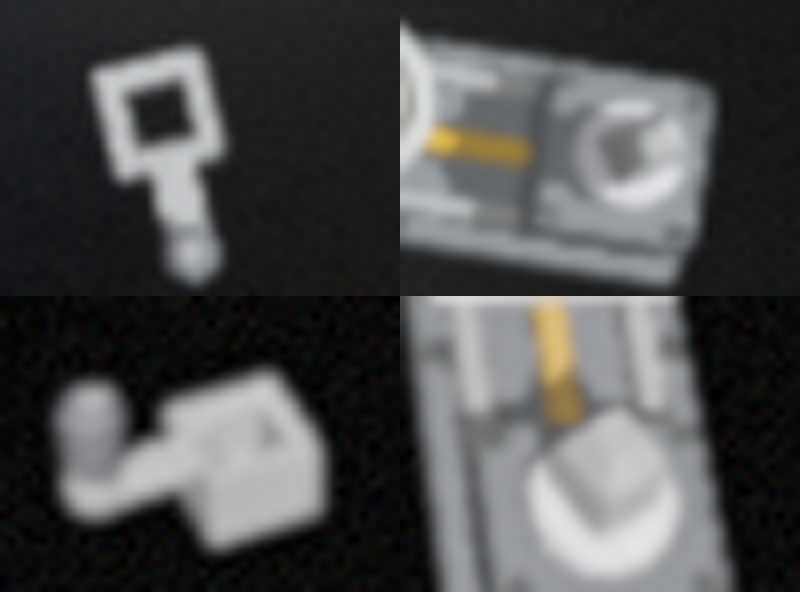

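The crop shows:
- **Larger crank, top tile:** hub with its square hole, top corners at about (251,193), (265,190), (268,204) and (254,207), and the arm pointing down to the knob near (264,217).
- **Larger crank, side tile:** hub top centre at about (240,198), knob at about (221,197).
- **Shaft:** a white collar with the square shaft, in top at (389,153) and in side at about (331,301).

Next I compute positions.

```bash
cat >> h.py <<'E'
def sq(c,w,z,yaw):
    a=np.radians(yaw+45+90*np.arange(4)); r=w/2*2**.5
    return np.c_[c[0]+r*np.cos(a),c[1]+r*np.sin(a),np.full(4,z)]
E
python3 - <<'E'
from h import *
from scipy.optimize import least_squares
f=lambda x,y,ox,oy: (ox+x/8-.44, oy+y/8-.44)
T=[f(x,y,240,185) for x,y in[(92,70),(203,45),(226,155),(118,182)]]
S=[f(x,y-296,210,182) for x,y in[(160,410),(278,372),(327,452),(208,489)]]
for t in T: print("hub corner z34",atz("top",t,34).round(1))
print("hub", tri(np.mean(S,0),np.mean(T,0)))
P=np.array([atz("top",t,34) for t in T]);print(P.mean(0), np.degrees(np.arctan2(*(P[2]+P[3]-P[0]-P[1])[[1,0]])))
kt=f(193,258,240,185); ks=f(90,425-296,210,182)
print("knob",tri(ks,kt)); 
ct=f(233,152,360,135); cs=f(204,500-296,305,280)
print("collar",tri(cs,ct),atz("top",ct,60),atz("side",cs,60))
print("gauge",tri((323,262),(351,147)))
for uv in [(316,131),(399,148),(394,170),(309,158)]: print("slide",atz("top",uv,20).round())
print("smallcrank",atz("top",(373,198),26))
# draw shaft wireframes
t=cv2.imread("pics/top0.png"); s=cv2.imread("pics/side0.png")
c=atz("top",ct,60)[:2]
rows=[]
for n,im,x0,y0 in(("side",s,315,286),("top",t,378,140)):
    row=[]
    for yaw in (None,0,22,45,67):
        I=cv2.resize(im[y0:y0+26,x0:x0+26],None,fx=6,fy=6,interpolation=cv2.INTER_CUBIC)
        if yaw is not None:
            g=lambda P:((proj(n,P)-[x0,y0]+.5)*6-.5).round().astype(int)
            A,B,C=[g(sq(c,w,z,yaw)) for w,z in((24,60),(24,82),(12,96))]
            for q,col in((A,(0,0,255)),(B,(0,255,0)),(C,(255,0,0))): cv2.polylines(I,[q],1,col,1)
            a=np.radians(np.arange(0,360,10)); cv2.polylines(I,[g(np.c_[c[0]+23*np.cos(a),c[1]+23*np.sin(a),0*a+60])],1,(0,255,255),1)
        row.append(I)
    rows.append(np.hstack(row))
cv2.imwrite("pics/w1.png",np.vstack(rows))
E
```

```text
hub corner z34 [449.4 335.9  34. ]
hub corner z34 [459.6 287.4  34. ]
hub corner z34 [411.5 278.1  34. ]
hub corner z34 [400.4 325.2  34. ]
hub (array([429.82371066, 306.66112951,  35.00096773]), np.float64(0.6287262845799534))
[430.20683469 306.64132374  34.        ] -168.35949044844998
knob (array([367.34649911, 293.02762991,  63.47403654]), np.float64(0.5458690310247656))
collar (array([ 576.42864998, -138.32940491,   60.91656929]), np.float64(2.1693047766217446)) [ 577.63832199 -138.87604449   60.        ] [ 575.60763058 -137.71904126   60.        ]
gauge (array([599.95374935,  -9.27456012,  64.7265363 ]), np.float64(3.4061761157245685))
slide [668. 103.  20.]
slide [ 603. -188.   20.]
slide [ 525. -168.   20.]
slide [572. 130.  20.]
smallcrank [427.25147515 -89.13233383  26.        ]
```

View pics/w1.png

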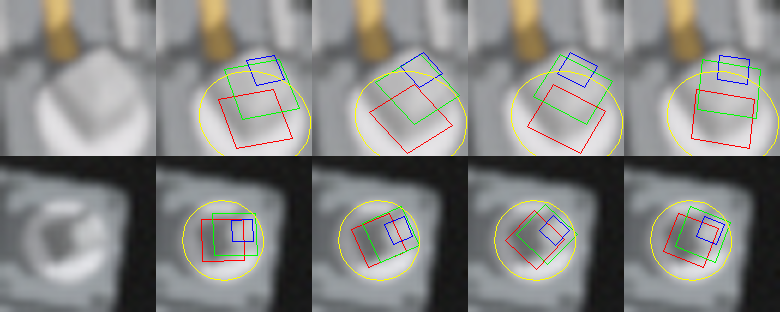

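The overlay shows the shaft yaw is near 22° (mod 90), with its front vertex in tile 1 at about (95,145). The crank hub is at about (430,307), arm yaw about -168°. I'll refine the shaft with a quick region fit and work out the first move.

```bash
cat >> h.py <<'E'
def masks(n,c,yaw,x0,y0,w,h,k=5):
    """coverage of collar, shaft side faces, taper faces, top; painter's order"""
    a=np.radians(np.arange(0,360,6)); o=ray(n,(0,0))[0]
    L=[(np.c_[c[0]+23*np.cos(a),c[1]+23*np.sin(a),0*a+60])]
    A,B,C=sq(c,24,60,yaw),sq(c,24,82,yaw),sq(c,12,96,yaw)
    for P,Q in((A,B),(B,C)):
        for i in range(4):
            j=(i+1)%4; F=np.array([P[i],P[j],Q[j],Q[i]]); N=np.cross(F[1]-F[0],F[3]-F[0])
            if N@(o-F[0])>0: L.append(F)
    L.append(C); lab=np.zeros((h*k,w*k),np.uint8)
    for i,F in enumerate(L): cv2.fillPoly(lab,[(((proj(n,F)-[x0,y0]+.5)*k-.5)*16).round().astype(int)],i+1,shift=4)
    return np.array([cv2.GaussianBlur(cv2.resize((lab==i).astype(np.float32),(w,h),interpolation=cv2.INTER_AREA),(0,0),.6).ravel() for i in range(1,len(L)+1)]+[np.ones(w*h)]).T,lab
def plan(wps,hand,spins,o=None):
    """wps: world TCP points; prints rows in tool axes of the present pose"""
    o=o or sensors.get_obs(); y=o["tcp_rot"][2]; p=o["tool_pos"]
    for q,s in zip(wps,spins):
        d=np.array(q)-p; print([hand,round(d[0]*np.cos(y)+d[1]*np.sin(y),1),round(d[0]*np.sin(y)-d[1]*np.cos(y),1),round(-d[2],1),s])
E
python3 - <<'E'
from h import *
W={"side":(322,288,18,22),"top":(380,145,18,16)}
def cost(n,c,yaw):
    x0,y0,w,h=W[n]; im=cv2.imread(f"pics/{n}0.png",0)[y0:y0+h,x0:x0+w].astype(float).ravel()
    M,lab=masks(n,c,yaw,x0,y0,w,h); m=M[:,:-1].sum(1)>.5
    return np.sum((M[m]@np.linalg.lstsq(M[m],im[m],rcond=None)[0]-im[m])**2)/m.sum()
for n in W:
    R=sorted((cost(n,(x,y),yw),x,y,yw) for x in range(570,587,2) for y in range(-146,-130,2) for yw in range(0,90,6))
    for r in R[:6]: print(n,r)
for uv in((265,170),(150,107),(300,140)): print("cabinet",atz("top",uv,130).round())
print("cab corner", tri((270,178),(265,165)))
plan([(480,-100,240),(430,307,200)],0,[0,12])
E
```

```text
Traceback (most recent call last):
  File "h.py", line 31, in masks
    for i,F in enumerate(L): cv2.fillPoly(lab,[(((proj(n,F)-[x0,y0]+.5)*k-.5)*16).round().astype(int)],i+1,shift=4)
                                                  ~~~~^^^^^
  File "h.py", line 16, in proj
    K,D,T=cal(n); return cv2.projectPoints(np.array(P,float).reshape(-1,3),cv2.Rodrigues(T[:3,:3])[0],T[:3,3],K,D)[0].reshape(-1,2)
          ~~~^^^
  File "h.py", line 4, in cal
    c=imaging.calibration(n); K=np.array([[c["fx"],0,c["cx"]],[0,c["fy"],c["cy"]],[0,0,1.]])
ValueError: time passes only in moves, steps and waits
```

```bash
sed -i 's/^def cal(n):/import functools\n@functools.lru_cache(None)\ndef cal(n):/' h.py
python3 - <<'E'
from h import *
W={"side":(322,288,18,22),"top":(380,145,18,16)}
def cost(n,c,yaw):
    x0,y0,w,h=W[n]; im=cv2.imread(f"pics/{n}0.png",0)[y0:y0+h,x0:x0+w].astype(float).ravel()
    M,lab=masks(n,c,yaw,x0,y0,w,h); m=M[:,:-1].sum(1)>.5
    return np.sum((M[m]@np.linalg.lstsq(M[m],im[m],rcond=None)[0]-im[m])**2)/m.sum()
for n in W:
    R=sorted((cost(n,(x,y),yw),x,y,yw) for x in range(570,587,2) for y in range(-146,-130,2) for yw in range(0,90,6))
    for r in R[:6]: print(n,r)
for uv in((265,170),(150,107),(300,140)): print("cabinet",atz("top",uv,130).round())
print("cab corner", tri((270,178),(265,165)))
plan([(480,-100,240),(430,307,200)],0,[0,12])
E
```

```text
side (np.float64(63.75659723491563), 570, -146, 24)
side (np.float64(65.00388799630238), 570, -146, 18)
side (np.float64(75.37713788886417), 570, -146, 12)
side (np.float64(83.90697083611225), 570, -146, 30)
side (np.float64(84.6648425980632), 576, -136, 18)
side (np.float64(92.16972202336319), 570, -146, 6)
top (np.float64(169.10262212594873), 570, -138, 78)
top (np.float64(170.16186703332858), 570, -138, 84)
top (np.float64(181.7420736665568), 570, -136, 0)
top (np.float64(182.6476557251127), 572, -138, 0)
top (np.float64(183.1081890732159), 570, -136, 78)
top (np.float64(185.9444521131701), 570, -140, 78)
cabinet [520. 286. 130.]
cabinet [736. 666. 130.]
cabinet [617. 170. 130.]
cab corner (array([528.96553972, 287.34007224, 121.56930857]), np.float64(16.493443151249807))
[0, np.float64(396.1), np.float64(-235.7), np.float64(-13.9), 0]
[0, np.float64(518.2), np.float64(-627.1), np.float64(26.1), 12]
```

Request:
arm_command(increments=[0, 44, -26, -2, 0, 0, 88, -52, -3, 0, 0, 132, -79, -5, 0, 0, 176, -105, -6, 0, 0, 220, -131, -8, 0, 0, 264, -157, -9, 0, 0, 308, -183, -11, 0, 0, 352, -210, -12, 0, 0, 396, -236, -14, 0, 0, 411, -285, -10, 2, 0, 427, -334, -5, 4, 0, 442, -383, 0, 6, 0, 457, -432, 5, 8, 0, 472, -481, 10, 10, 0, 488, -530, 15, 12, 0, 503, -579, 20, 12, 0, 518, -627, 26, 12, 0, 518, -627, 26, 12, 0, 518, -627, 26, 12])

```text
time: 2.48
tool_pos: [429.7, 306.0, 200.3]
tcp_rot: [3.141, 0.001, 0.216]
contact_force: [-0.5, -0.2, 0.6]
grip_width: 91.9
```

```bash
python3 - <<'E'
from h import *
o=sensors.get_obs(); print(o["time"],o["tool_pos"],np.degrees(o["tcp_rot"]),o["contact_force"])
W={"side":(318,284,26,28),"top":(378,142,22,22)}
out={}
for n,(x0,y0,w,h) in W.items():
    im=cv2.imread(f"pics/{n}0.png",0)[y0:y0+h,x0:x0+w].astype(float).ravel()
    m=masks(n,(577,-138),22,x0,y0,w,h)[0][:,:-1].sum(1)>.3
    for yw in range(0,90,6):
        best=min((np.mean((M[m]@np.linalg.lstsq(M[m],im[m],rcond=None)[0]-im[m])**2),x,y) for x in np.arange(571,585,1.5) for y in np.arange(-144,-132,1.5) for M in[masks(n,(x,y),yw,x0,y0,w,h)[0]])
        out[n,yw]=best
for yw in range(0,90,6): print(yw,[tuple(np.round(out[n,yw],1)) for n in W])
p=imaging.capture("top"); crop(p,225,165,300,240,8,"t2.png")
E
```

```text
2.475 [429.68789555 306.01891788 200.28998617] [1.79954205e+02 5.71945600e-02 1.23765569e+01] [-0.48553264 -0.23347231  0.63058151]
0 [(np.float64(121.6), np.float64(575.5), np.float64(-135.0)), (np.float64(216.4), np.float64(571.0), np.float64(-133.5))]
6 [(np.float64(92.3), np.float64(575.5), np.float64(-135.0)), (np.float64(236.1), np.float64(571.0), np.float64(-133.5))]
12 [(np.float64(65.8), np.float64(575.5), np.float64(-135.0)), (np.float64(265.8), np.float64(571.0), np.float64(-133.5))]
18 [(np.float64(57.9), np.float64(575.5), np.float64(-135.0)), (np.float64(284.2), np.float64(574.0), np.float64(-135.0))]
24 [(np.float64(60.8), np.float64(575.5), np.float64(-135.0)), (np.float64(338.9), np.float64(577.0), np.float64(-139.5))]
30 [(np.float64(87.7), np.float64(575.5), np.float64(-135.0)), (np.float64(334.9), np.float64(583.0), np.float64(-133.5))]
36 [(np.float64(118.6), np.float64(575.5), np.float64(-135.0)), (np.float64(294.5), np.float64(584.5), np.float64(-133.5))]
42 [(np.float64(161.6), np.float64(574.0), np.float64(-135.0)), (np.float64(280.2), np.float64(584.5), np.f
[... 184 characters left out ...]
np.float64(-144.0)), (np.float64(322.9), np.float64(584.5), np.float64(-133.5))]
60 [(np.float64(199.6), np.float64(571.0), np.float64(-144.0)), (np.float64(363.9), np.float64(584.5), np.float64(-133.5))]
66 [(np.float64(204.8), np.float64(571.0), np.float64(-144.0)), (np.float64(344.8), np.float64(571.0), np.float64(-136.5))]
72 [(np.float64(198.6), np.float64(574.0), np.float64(-135.0)), (np.float64(294.2), np.float64(571.0), np.float64(-136.5))]
78 [(np.float64(184.8), np.float64(574.0), np.float64(-135.0)), (np.float64(246.3), np.float64(571.0), np.float64(-136.5))]
84 [(np.float64(151.7), np.float64(575.5), np.float64(-135.0)), (np.float64(223.7), np.float64(571.0), np.float64(-136.5))]
```

View pics/t2.png

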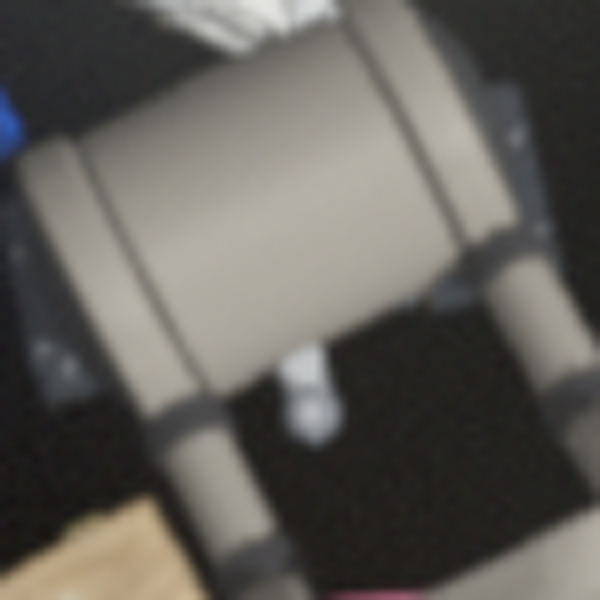

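The view shows the gripper over the hub with its long side across the arm. The knob, at crop (312,415), is clear on the robot's side. The side-view fit puts the shaft yaw near 20° at about (576,-137). Now I descend and grip the hub.

Request:
arm_command(increments=[0, 0, 0, 45, 0, 0, 0, 0, 90, 0, 0, 0, 0, 135, 0, 0, 0, 0, 175, 0, 0, 0, 0, 196, 0, 0, 0, 0, 196, 0, 1, 0, 0, 196, 0, 1, 0, 0, 196, 0, 1, 0, 0, 196, 0, 1, 0, 0, 196, 0, 1, 0, 0, 196, 0, 1, 0, 0, 196, 0])

```text
time: 4.03
tool_pos: [430.1, 306.8, 4.9]
tcp_rot: [-3.141, -0.001, 0.215]
contact_force: [-1.2, 2.0, 3.2]
grip_width: 45.9
```

Hub gripped (45.9 mm). Next I lift, carry it over the shaft and turn to yaw 110°.

Request:
arm_command(increments=[1, 0, 0, -30, 0, 1, 0, 0, -80, 0, 1, 0, 0, -130, 0, 1, 0, 0, -175, 0, 1, 2, 20, -190, 0, 1, 7, 62, -190, -9, 1, 11, 105, -190, -18, 1, 15, 147, -190, -27, 1, 20, 190, -190, -36, 1, 24, 232, -190, -45, 1, 29, 275, -190, -54, 1, 33, 317, -190, -63, 1, 38, 360, -190, -72, 1, 42, 402, -190, -81, 1, 46, 440, -190, -90, 1, 48.5, 465, -180, -97.7, 1, 48.5, 465, -160, -97.7, 1, 48.5, 465, -140, -97.7, 1, 48.5, 465, -140, -97.7, 1, 48.5, 465, -140, -97.7])

```text
time: 6.52
tool_pos: [576.8, -137.5, 145.1]
tcp_rot: [-3.142, 0.0, 1.921]
contact_force: [0.0, -0.8, -3.1]
grip_width: 45.9
```

```bash
python3 - <<'E'
from h import *
o=sensors.get_obs(); print(o["time"],o["tool_pos"],np.degrees(o["tcp_rot"]),o["contact_force"],o["moment"],o["grip_width"])
p=imaging.capture("side"); crop(p,285,215,385,345,6,"s3.png"); cv2.imwrite("pics/s3full.png",p)
c=o["tool_pos"]
print("shaft tip px",proj("side",[576.5,-137,96]),"hub underside px",proj("side",sq(c,46,c[2]-5,20)), "hole",proj("side",[c[0],c[1],c[2]-5]))
E
```

```text
6.525 [ 576.83013582 -137.51151291  145.06774488] [-1.79999664e+02  1.31163609e-02  1.10046935e+02] [ 0.04739487 -0.83994378 -3.14795679] [ 0.08369277 -0.06585214  0.00953293] 45.896962221319185
shaft tip px [[332.05639838 296.59733582]] hub underside px [[335.94420692 275.23333027]
 [320.77578284 283.65727789]
 [332.99315857 297.69342761]
 [348.34184403 288.81294086]] hole [[334.50410134 286.23121726]]
```

View pics/s3.png

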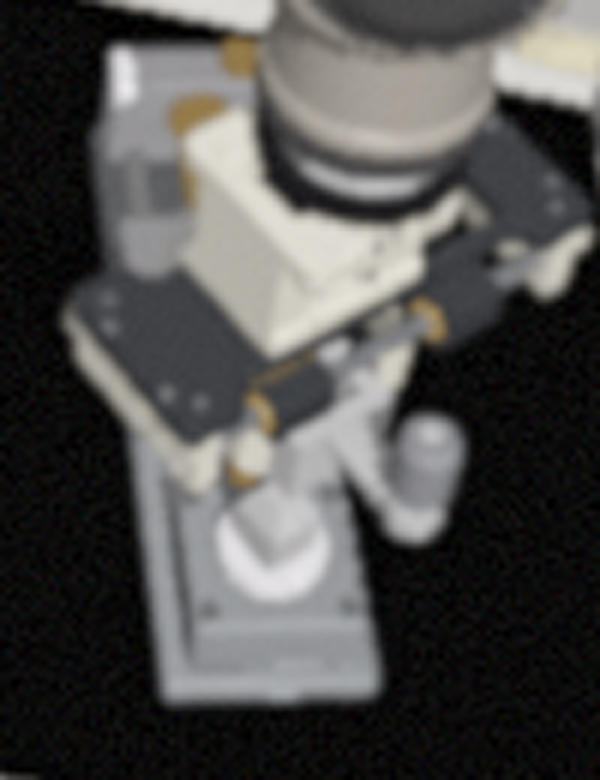

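The picture shows the crank held level over the slide. The shaft, crop (276,530), stands under the hub, and the knob at (425,480) points off the slide's end. I descend in steps.

Request:
arm_command(increments=[1, 0, 0, 25, 0, 1, 0, 0, 42, 0, 1, 0, 0, 48, 0, 1, 0, 0, 54, 0, 1, 0, 0, 60, 0, 1, 0, 0, 60, 0])

```text
time: 7.32
tool_pos: [576.6, -137.5, 84.5]
tcp_rot: [-3.141, -0.0, 1.921]
contact_force: [-0.0, -0.1, -3.1]
grip_width: 45.9
```

Request:
arm_command(increments=[1, 0, 0, 6, 0, 1, 0, 0, 12, 0, 1, 0, 0, 16, 0, 1, 0, 0, 18.5, 0, 1, 0, 0, 18.5, 0])

```text
time: 7.95
tool_pos: [576.6, -137.5, 66.0]
tcp_rot: [-3.141, -0.0, 1.921]
contact_force: [-0.3, 0.0, -3.8]
grip_width: 45.8
```

Request:
arm_command(increments=[1, 0, 0, 1.5, 0, 1, 0, 0, 1.5, 0, 0, 0, 0, 1.5, 0, 0, 0, 0, 1.5, 0, 0, 0, 0, 1.5, 0, 0, 0, 0, -40, 0, 0, 0, 0, -100, 0, 0, -30, 0, -100, 9, 0, -62, 0, -100, 18, 0, -62, 0, -100, 27, 0, -62, 0, -100, 33, 0, -62, 0, -100, 33])

```text
time: 9.45
tool_pos: [597.9, -195.9, 166.2]
tcp_rot: [3.142, 0.0, 1.345]
contact_force: [-0.0, -0.6, 0.4]
grip_width: 91.5
```

```bash
python3 - <<'E'
from h import *
o=sensors.get_obs(); print(o["time"],o["tool_pos"],np.degrees(o["tcp_rot"]),o["contact_force"],o["grip_width"])
p=imaging.capture("side"); cv2.imwrite("pics/s4full.png",p); crop(p,290,215,380,345,6,"s4.png")
a=np.radians(-70); k=np.array([576.6+62*np.cos(a),-137.5+62*np.sin(a),115]);print(k)
print("pred hub top corners (crop)",((proj("side",sq((576.6,-137.5),46,94,20))-[290,215])*6).round(), "knob",((proj("side",k)-[290,215])*6).round())
E
```

```text
9.45 [ 597.92523438 -195.85213626  166.21621089] [1.79996715e+02 5.98857341e-03 7.70850894e+01] [-0.02364334 -0.64469356  0.36962212] 91.53586962879605
[ 597.80524889 -195.76094249  115.        ]
pred hub top corners (crop) [[261. 428.]
 [172. 478.]
 [243. 561.]
 [333. 509.]] knob [[360. 579.]]
```

View pics/s4.png

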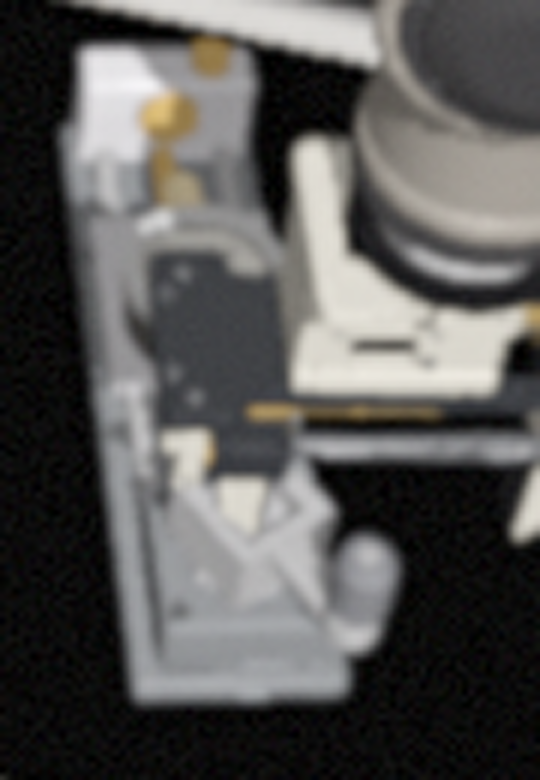

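The hub sits on the shaft as predicted, with corners matching at (333,509) and (250,555). The knob is at (365,580) against a predicted (360,579). I descend on the knob and grip it.

Request:
arm_command(increments=[0, 0, 0, 30, 0, 0, 0, 0, 55, 0, 0, 0, 0, 66, 0, 0, 0, 0, 66, 0, 1, 0, 0, 66, 0, 1, 0, 0, 66, 0, 1, 0, 0, 66, 0, 1, 0, 0, 66, 0, 1, 0, 0, 66, 0, 1, 0, 0, 66, 0, 1, 0, 0, 66, 0, 1, 0, 0, 66, 0])

```text
time: 11.0
tool_pos: [598.0, -195.8, 100.2]
tcp_rot: [3.142, 0.0, 1.345]
contact_force: [0.0, 0.1, 0.0]
grip_width: 23.3
```

```bash
cat >> h.py <<'E'
C=np.array([576.6,-137.5])
def wind(a0,step,n,r=62):
    y=np.radians(77.1); R=np.array([[np.cos(y),np.sin(y)],[np.sin(y),-np.cos(y)]]); L=[]
    u=lambda a:r*np.array([np.cos(np.radians(a)),np.sin(np.radians(a))])
    for i in range(1,n+1): d=R@(u(a0-step*i)-u(a0)); L+=[1,round(d[0],1),round(d[1],1),0,0]
    print(str(L))
E
python3 - <<'E'
from h import *
o=sensors.get_obs(); print(o["tool_pos"],o["contact_force"],o["moment"],o["grip_width"])
d=o["tool_pos"][:2]-C; print(np.hypot(*d),np.degrees(np.arctan2(d[1],d[0])))
wind(-70,12,20)
E
```

```text
[ 597.96826873 -195.77801307  100.17590916] [0.01022472 0.06969854 0.00370883] [ 0.02020209 -0.07812367  0.00727049] 23.281563129025837
62.071972067985165 -69.86398781459755
[1, np.float64(-5.9), np.float64(-11.6), 0, 0, 1, np.float64(-9.2), np.float64(-24.1), 0, 0, 1, np.float64(-9.9), np.float64(-37.0), 0, 0, 1, np.float64(-7.8), np.float64(-49.8), 0, 0, 1, np.float64(-3.1), np.float64(-61.9), 0, 0, 1, np.float64(3.9), np.float64(-72.8), 0, 0, 1, np.float64(13.1), np.float64(-81.9), 0, 0, 1, np.float64(24.0), np.float64(-89.0), 0, 0, 1, np.float64(36.1), np.float64(-93.6), 0, 0, 1, np.float64(48.9), np.float64(-95.6), 0, 0, 1, np.float64(61.9), np.float64(-94.9), 0, 0, 1, np.float64(74.4), np.float64(-91.5), 0, 0, 1, np.float64(85.9), np.float64(-85.6), 0, 0, 1, np.float64(96.0), np.float64(-77.4), 0, 0, 1, np.float64(104.1), np.float64(-67.4), 0, 0, 1, np.float64(110.0), np.float64(-55.8), 0, 0, 1, np.float64(113.3), np.float64(-43.3), 0, 0, 1, np.float64(114.0), np.float64(-30.3), 0, 0, 1, np.float64(111.9), np.float64(-17.5), 0, 0, 1, np.float64(107.2), np.float64(-5.4), 0, 0]
```

Request:
arm_command(increments=[1, -5.9, -11.6, 0, 0, 1, -9.2, -24.1, 0, 0, 1, -9.9, -37, 0, 0, 1, -7.8, -49.8, 0, 0, 1, -3.1, -61.9, 0, 0])

```text
time: 11.62
tool_pos: [536.9, -183.9, 100.1]
tcp_rot: [3.14, -0.002, 1.344]
contact_force: [8.0, 5.0, -4.9]
grip_width: 23.2
```

```bash
sed -i 's/round(d\[\(.\)\],1)/float(round(d[\1],1))/g' h.py; python3 - <<'E'
from h import *
o=sensors.get_obs(); print(o["tool_pos"],o["contact_force"],o["moment"],o["grip_width"])
wind(-130,12,20)
E
```

```text
[ 536.8751356  -183.93091413  100.07626601] [ 7.95631018  5.03094201 -4.87016743] [ 0.95942357 -1.43161297 -0.05501361] 23.249451002141633
[1, 7.1, -10.9, 0, 0, 1, 16.3, -20.0, 0, 0, 1, 27.1, -27.0, 0, 0, 1, 39.3, -31.7, 0, 0, 1, 52.1, -33.7, 0, 0, 1, 65.0, -33.0, 0, 0, 1, 77.5, -29.6, 0, 0, 1, 89.1, -23.7, 0, 0, 1, 99.1, -15.5, 0, 0, 1, 107.2, -5.4, 0, 0, 1, 113.1, 6.1, 0, 0, 1, 116.4, 18.7, 0, 0, 1, 117.1, 31.6, 0, 0, 1, 115.1, 44.4, 0, 0, 1, 110.4, 56.5, 0, 0, 1, 103.3, 67.3, 0, 0, 1, 94.1, 76.5, 0, 0, 1, 83.2, 83.5, 0, 0, 1, 71.1, 88.2, 0, 0, 1, 58.3, 90.2, 0, 0]
```

Request:
arm_command(increments=[1, 7.5, -10.5, 0, 0, 1, 17, -19.2, 0, 0, 1, 28, -26.2, 0, 0, 1, 40, -31, 0, 0, 1, 53, -33, 0, 0, 1, 66, -32, 0, 0, 1, 78, -29, 0, 0, 1, 90, -23, 0, 0, 1, 100, -15, 0, 0, 1, 108, -4.6, 0, 0])

```text
time: 12.88
tool_pos: [556.8, -76.9, 100.2]
tcp_rot: [-3.14, -0.001, 1.345]
contact_force: [-3.1, 1.7, 3.0]
grip_width: 23.6
```

```bash
python3 - <<'E'
from h import *
o=sensors.get_obs(); d=o["tool_pos"][:2]-C; print(o["tool_pos"],o["contact_force"],o["moment"],o["grip_width"],np.hypot(*d),np.degrees(np.arctan2(d[1],d[0])))
p=imaging.capture("top"); cv2.imwrite("pics/t5full.png",p); crop(p,300,120,410,180,7,"t5.png")
wind(110,12,20)
E
```

```text
[556.7690901  -76.91628686 100.1565623 ] [-3.12007204  1.66238926  2.9594477 ] [ 0.15740003  0.53274347 -0.05388655] 23.59061780278713 63.746774701917715 108.12486101563576
[1, 5.9, 11.6, 0, 0, 1, 9.2, 24.1, 0, 0, 1, 9.9, 37.0, 0, 0, 1, 7.8, 49.8, 0, 0, 1, 3.1, 61.9, 0, 0, 1, -3.9, 72.8, 0, 0, 1, -13.1, 81.9, 0, 0, 1, -24.0, 89.0, 0, 0, 1, -36.1, 93.6, 0, 0, 1, -48.9, 95.6, 0, 0, 1, -61.9, 94.9, 0, 0, 1, -74.4, 91.5, 0, 0, 1, -85.9, 85.6, 0, 0, 1, -96.0, 77.4, 0, 0, 1, -104.1, 67.4, 0, 0, 1, -110.0, 55.8, 0, 0, 1, -113.3, 43.3, 0, 0, 1, -114.0, 30.3, 0, 0, 1, -111.9, 17.5, 0, 0, 1, -107.2, 5.4, 0, 0]
```

View pics/t5.png

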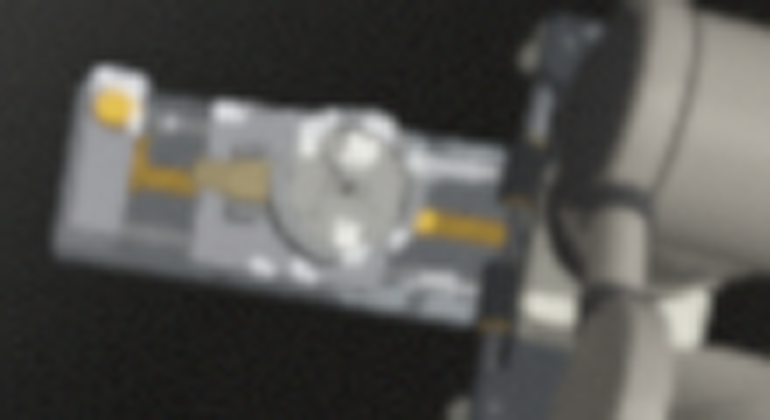

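Winding works: the gauge has moved from (351,147) towards the port, to about (348.6,147). Forces are small, so I continue with 240° more.

Request:
arm_command(increments=[1, 5.9, 11.6, 0, 0, 1, 9.2, 24.1, 0, 0, 1, 9.9, 37, 0, 0, 1, 7.8, 49.8, 0, 0, 1, 3.1, 61.9, 0, 0, 1, -3.9, 72.8, 0, 0, 1, -13.1, 81.9, 0, 0, 1, -24, 89, 0, 0, 1, -36.1, 93.6, 0, 0, 1, -48.9, 95.6, 0, 0, 1, -61.9, 94.9, 0, 0, 1, -74.4, 91.5, 0, 0, 1, -85.9, 85.6, 0, 0, 1, -96, 77.4, 0, 0, 1, -104.1, 67.4, 0, 0, 1, -110, 55.8, 0, 0, 1, -113.3, 43.3, 0, 0, 1, -114, 30.3, 0, 0, 1, -111.9, 17.5, 0, 0, 1, -107.2, 5.4, 0, 0])

```text
time: 15.42
tool_pos: [539.0, -185.0, 100.2]
tcp_rot: [3.138, 0.0, 1.344]
contact_force: [5.2, 3.5, -3.4]
grip_width: 23.2
```

```bash
python3 - <<'E'
from h import *
o=sensors.get_obs(); d=o["tool_pos"][:2]-C; print(o["tool_pos"],o["contact_force"],o["moment"],o["grip_width"],np.hypot(*d),np.degrees(np.arctan2(d[1],d[0])))
wind(-130,6,20,63)
E
```

```text
[ 538.96913701 -185.0005891   100.23078707] [ 5.1575959   3.52033772 -3.37170175] [ 0.43487677 -0.98116543 -0.01343275] 23.243214539280217 60.600229484196916 -128.38692946081662
[1, 3.3, -5.7, 0, 0, 1, 7.2, -11.0, 0, 0, 1, 11.6, -15.9, 0, 0, 1, 16.5, -20.3, 0, 0, 1, 21.9, -24.2, 0, 0, 1, 27.6, -27.5, 0, 0, 1, 33.6, -30.2, 0, 0, 1, 39.9, -32.2, 0, 0, 1, 46.3, -33.5, 0, 0, 1, 52.9, -34.2, 0, 0, 1, 59.5, -34.2, 0, 0, 1, 66.0, -33.5, 0, 0, 1, 72.5, -32.1, 0, 0, 1, 78.8, -30.1, 0, 0, 1, 84.8, -27.4, 0, 0, 1, 90.5, -24.1, 0, 0, 1, 95.8, -20.2, 0, 0, 1, 100.7, -15.8, 0, 0, 1, 105.1, -10.9, 0, 0, 1, 109.0, -5.5, 0, 0]
```

```bash
python3 - <<'E'
from h import *
p=imaging.capture("side"); q=imaging.capture("top"); cv2.imwrite("pics/s6full.png",p)
a=cv2.imread("pics/side0.png")
f=lambda im,x0,y0,w,h,k:cv2.resize(im[y0:y0+h,x0:x0+w],None,fx=k,fy=k,interpolation=cv2.INTER_CUBIC)
A=np.hstack([f(a,298,215,46,64,6),f(p,298,215,46,64,6)]);B=f(q,300,122,92,36,6)
cv2.imwrite("pics/c6.png",np.vstack([A,B]))
E
```

```text
(no output)
```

View pics/c6.png

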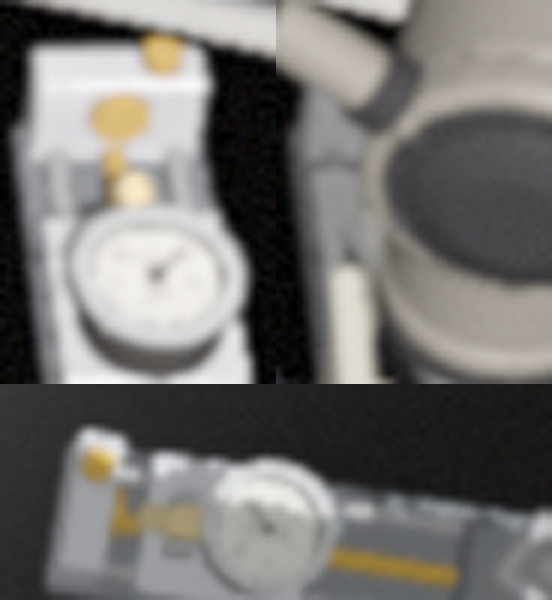

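In the top crop the stem's tip is at about x=140, near the port nozzle at about x=120, so the gap is small. I continue in small steps and watch the force.

Request:
arm_command(increments=[1, 3.3, -5.7, 0, 0, 1, 7.2, -11, 0, 0, 1, 11.6, -15.9, 0, 0])

```text
time: 15.9
tool_pos: [524.9, -169.6, 100.4]
tcp_rot: [3.141, 0.001, 1.345]
contact_force: [2.5, -0.0, -2.3]
grip_width: 23.4
```

```bash
cat >> h.py <<'E'
def st():
    o=sensors.get_obs(); d=o["tool_pos"][:2]-C; a=np.arctan2(d[1],d[0]); f=o["contact_force"]
    print("ang",np.degrees(a).round(1),"r",np.hypot(*d).round(1),"F_ccw",round(float(-f[0]*np.sin(a)+f[1]*np.cos(a)),1),"F_out",round(float(f[0]*np.cos(a)+f[1]*np.sin(a)),1),f.round(1))
E
python3 - <<'E'
from h import *
st()
for a in (-148,-160,-172,176,164,152,140,128,116): wind(a,6,2,62.5)
E
```

```text
ang -148.2 r 60.8 F_ccw 1.4 F_out -2.1 [ 2.5 -0.  -2.3]
[1, 4.9, -4.4, 0, 0, 1, 10.2, -8.2, 0, 0]
[1, 5.7, -3.3, 0, 0, 1, 11.7, -5.9, 0, 0]
[1, 6.2, -2.0, 0, 0, 1, 12.6, -3.4, 0, 0]
[1, 6.5, -0.7, 0, 0, 1, 13.0, -0.7, 0, 0]
[1, 6.5, 0.7, 0, 0, 1, 12.9, 2.1, 0, 0]
[1, 6.2, 2.0, 0, 0, 1, 12.2, 4.7, 0, 0]
[1, 5.7, 3.3, 0, 0, 1, 10.9, 7.1, 0, 0]
[1, 4.9, 4.4, 0, 0, 1, 9.2, 9.3, 0, 0]
[1, 3.8, 5.3, 0, 0, 1, 7.1, 11.0, 0, 0]
```

Request:
arm_command(increments=[1, 4.9, -4.4, 0, 0, 1, 10.2, -8.2, 0, 0])

```text
time: 16.15
tool_pos: [518.8, -157.5, 100.3]
tcp_rot: [-3.141, 0.001, 1.345]
contact_force: [0.7, -1.9, -0.2]
grip_width: 23.3
```

Request:
arm_command(increments=[1, 5.7, -3.3, 0, 0, 1, 11.7, -5.9, 0, 0])

```text
time: 16.4
tool_pos: [515.5, -144.6, 100.3]
tcp_rot: [-3.141, 0.0, 1.345]
contact_force: [-0.8, -1.6, 2.2]
grip_width: 23.1
```

Request:
arm_command(increments=[1, 6.2, -2.0, 0, 0, 1, 12.6, -3.4, 0, 0])

```text
time: 16.65
tool_pos: [515.1, -131.3, 100.2]
tcp_rot: [-3.14, 0.0, 1.345]
contact_force: [-3.4, -2.6, 1.6]
grip_width: 23.2
```

Request:
arm_command(increments=[1, 6.5, -0.7, 0, 0, 1, 13, -0.7, 0, 0])

```text
time: 16.9
tool_pos: [517.3, -118.3, 100.2]
tcp_rot: [-3.14, -0.0, 1.345]
contact_force: [-4.7, -0.1, 2.9]
grip_width: 23.3
```

Request:
arm_command(increments=[1, 6.5, 0.7, 0, 0, 1, 12.9, 2.1, 0, 0])

```text
time: 17.15
tool_pos: [522.4, -106.0, 100.1]
tcp_rot: [-3.14, -0.0, 1.345]
contact_force: [-4.5, -0.3, 3.7]
grip_width: 23.5
```

Request:
arm_command(increments=[1, 6.2, 2, 0, 0, 1, 12.2, 4.7, 0, 0])

```text
time: 17.4
tool_pos: [529.9, -95.1, 100.1]
tcp_rot: [-3.14, -0.001, 1.345]
contact_force: [-4.0, -0.4, 3.2]
grip_width: 23.1
```

Request:
arm_command(increments=[1, 5.7, 3.3, 0, 0, 1, 10.9, 7.1, 0, 0])

```text
time: 17.65
tool_pos: [539.5, -86.1, 100.1]
tcp_rot: [-3.141, -0.001, 1.345]
contact_force: [-4.5, 1.4, 3.8]
grip_width: 23.3
```

Request:
arm_command(increments=[1, 4.9, 4.4, 0, 0, 1, 9.2, 9.3, 0, 0])

```text
time: 17.9
tool_pos: [547.0, -80.6, 99.7]
tcp_rot: [-3.133, 0.003, 1.346]
contact_force: [-24.1, -9.7, 14.8]
grip_width: 23.4
```

```bash
python3 - <<'E'
from h import *
st()
for a in (114,102,90,78,66): wind(a,6,2,62.5)
E
```

```text
ang 117.5 r 64.1 F_ccw 25.9 F_out 2.5 [-24.1  -9.7  14.8]
[1, 3.6, 5.4, 0, 0, 1, 6.7, 11.2, 0, 0]
[1, 2.4, 6.1, 0, 0, 1, 4.2, 12.4, 0, 0]
[1, 1.1, 6.4, 0, 0, 1, 1.6, 13.0, 0, 0]
[1, -0.2, 6.5, 0, 0, 1, -1.2, 13.0, 0, 0]
[1, -1.6, 6.3, 0, 0, 1, -3.8, 12.5, 0, 0]
```

Sudden counter-clockwise force of 26 N, about 1.5 turns in, at an angle I passed freely a turn earlier: the stem is at the hard stop. I ease off slightly, open, lift straight up and move away.

Request:
arm_command(increments=[1, -1.5, -3, 0, 0, 1, -1.5, -3, 0, 0])

```text
time: 18.15
tool_pos: [546.1, -81.4, 99.9]
tcp_rot: [-3.139, 0.001, 1.345]
contact_force: [-9.0, -2.2, 3.9]
grip_width: 23.2
```

```bash
python3 -c "
from h import *
st()"
```

```text
ang 118.5 r 63.9 F_ccw 8.9 F_out 2.3 [-9.  -2.2  3.9]
```

Request:
arm_command(increments=[0, 0, 0, 0, 0, 0, 0, 0, 0, 0, 0, 0, 0, 0, 0, 0, 0, 0, 0, 0, 0, 0, 0, -15, 0, 0, 0, 0, -50, 0, 0, 0, 0, -100, 0, 0, 0, 0, -130, 0, 0, 40, -28, -130, 0, 0, 80, -56, -130, 0, 0, 122, -84, -130, 0, 0, 165, -112, -130, 0, 0, 208, -142, -130, 0, 0, 250, -170, -130, 0, 0, 293, -200, -130, 0, 0, 293, -200, -130, 0, 0, 293, -200, -130, 0])

```text
time: 20.27
tool_pos: [418.5, 249.2, 230.9]
tcp_rot: [3.14, -0.0, 1.345]
contact_force: [0.1, -0.7, -0.1]
grip_width: 92.0
```

```bash
python3 - <<'E'
from h import *
o=sensors.get_obs(); print(o["time"],o["tool_pos"],o["contact_force"],o["grip_width"])
p=imaging.capture("side"); q=imaging.capture("top"); cv2.imwrite("pics/s7full.png",p); cv2.imwrite("pics/t7full.png",q)
f=lambda im,x0,y0,w,h,k:cv2.resize(im[y0:y0+h,x0:x0+w],None,fx=k,fy=k,interpolation=cv2.INTER_CUBIC)
A=f(p,296,215,60,118,5);B=f(q,300,110,110,118,4.5)
B=cv2.resize(B,(495,590)) if 0 else cv2.resize(q[110:228,300:400],(500,590),interpolation=cv2.INTER_CUBIC)
cv2.imwrite("pics/c7.png",np.hstack([A,B]))
a=np.radians(118); h=[576,-138]
g=lambda P:((proj("side",P)-[296,215])*5).round().tolist()
print("pred hub top",g(sq(h,46,94,118)),"knob",g([h[0]+62*np.cos(a),h[1]+62*np.sin(a),115]))
d=cv2.absdiff(q,cv2.imread("pics/top0.png"))[185:212,362:386]; print("small crank diff",d.mean(),d.max())
E
```

```text
20.275 [418.45582668 249.18220874 230.8688473 ] [ 0.11993904 -0.68692508 -0.10673695] 91.99773440311932
pred hub top [[112.0, 407.0], [181.0, 470.0], [247.0, 417.0], [178.0, 357.0]] knob [[93.0, 306.0]]
small crank diff 2.1784979423868314 10
```

View pics/c7.png

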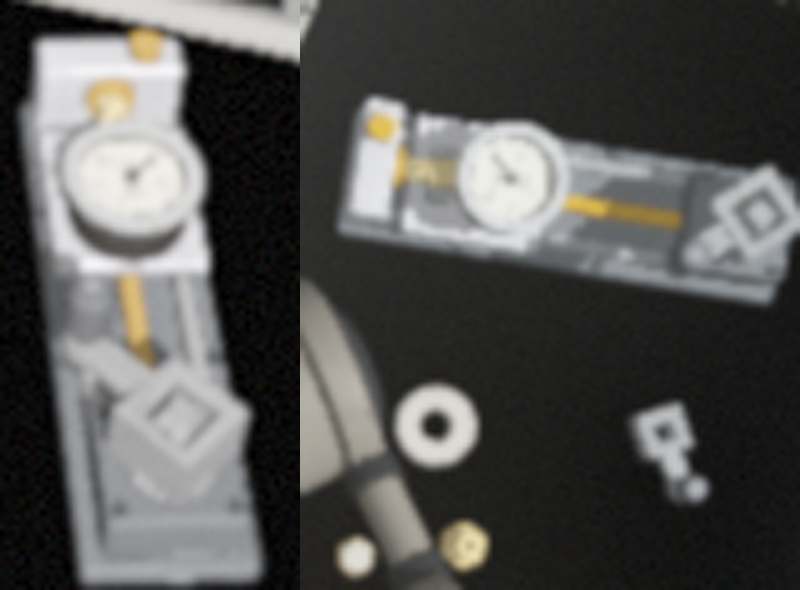

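The last picture shows:
- **Hub:** it sits down on the collar with the shaft top visible in the hole at side (183,410). Its top corners are within 10 crop pixels (about 2 image pixels) of the prediction for a fully seated hub.
- **Gauge:** its stem runs into the port at side (110,100) and top (405,168).
- **Small crank:** unmoved at top (665,440).

I hand the job in.

```bash
python3 -c "
from plant import ticket
print(ticket.close_job())"
```

```text
the job is handed in; nothing more can be done
None
```

I fitted the larger crank onto the shaft and wound it clockwise about 1.5 turns until it met a hard stop. I then released it, moved the arm clear and handed the job in at about 20 s. No verdict was reported.

- **Hub on the shaft:** it went down with no noticeable force, to about 1 mm above the collar by the arm's reading, and I pressed 1.5 mm further before letting go. In the last side picture its top corners were within about 2 image pixels of where a fully seated hub should be.
- **Stem at the port:** the resisting force jumped from a few N to about 26 N, at an angle the knob had passed freely one turn earlier. I eased it to about 9 N before letting go. In the last pictures the stem reaches the port, but at about 3 mm per pixel they cannot show a gap smaller than that. The force jump is the stronger evidence.
- **Smaller crank:** unmoved, as the before and after top pictures match.
- **Checks that failed or disagreed:** the two cameras put the collar about 2 mm apart. The top-view shaft fit was no use, so I took the yaw (20°) from the side view alone. In the last side picture the knob is hard to tell from the grey slide, though the top view shows it clearly.

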